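# Fit the photodetector and mount it on the optical rail

## Robot

A 6-joint arm with a two-finger parallel gripper is mounted at the origin on a cart in front of the work surface, level with it; the furniture and walls round the work are solid. World frame = base frame: x ahead of the robot, y to its left, z up, the work surface at z = 0. Lengths are in m, angles in rad, forces in N, time in s.
With the tool pointing down it reaches from about 0.325 to 0.9 m from the base axis. Payload 6.1 kg.
Tool frame: the origin (TCP) lies at the centre of the arm's flange, where the gripper is bolted on; the fingertips stand 182 mm ahead of it and the grasp point (between the pads) lies 164 mm ahead of it; z points along the fingers, y is the line along which they close (so a half turn about z gives the same grasp; the last joint's range is limited). The gripper opens to 87 mm and grips with 3 to 60 N. Pads are 19 mm wide; open, the fingers measure 117 mm over their backs; the gripper's body (75 mm by 190 mm) begins 51 mm behind the grasp point.
Start: joints at [0.978, 0.22, 1.526, -0, 1.395, -0.126], TCP at [0.281, 0.558, 0.405] pointing down, gripper open.
Joint ranges: [-2.98, 2.98], [-0.91, 2.08], [0.09, 2.57], [-1.24, 4.39], [0.2, 2.65], [-2.68, 2.68]. Speed limits (rad/s): [2.57, 2.57, 3.01, 3.14, 3.14, 3.14].

## Interface

Orientations are given as a rotation vector (axis times angle).
In Python, from station import monitor, cams, arm gives the robot as it stands.
- The arm moves only by the tool move_arm, never from a script. Its argument "rows" is a list of rows, each an object of numbers: "tx", "ty", "tz": the shift along the tool's x, y, z in cm; "ax", "ay", "az": the turn, a rotation vector about the tool's x, y, z in rad; "gripper": the opening, from 0 (shut) to 1 (fully open). In form: [{"tx": .., "ty": .., "tz": .., "ax": .., "ay": .., "az": .., "gripper": ..}, ...]. A call has 1 to 10 rows; each row shifts and turns the commanded pose from where the row before left it, along the tool's axes as they then stand; what a row does not reach is not made up. A row lasts 1/12 s, in which the tool goes at most 41.7 mm and 7.16 degrees, less where a joint would pass 70% of its speed; a pose out of reach is approached as far as the arm can. A call is refused whole if a number of a shift passes 4.17 or a number of a turn 0.125, either way. A call with a gripper value outside its range is refused whole. The fingers move at their own pace and stop on an object; "grip_force" is the grip in N (left out, the last holds). Time passes only in rows, so rows that do not move let the fingers close. It gives the time, the measured TCP pose, the force, the opening and the grip force at its end, in the units of the state.
- monitor.observe(): the state, without advancing time (a new reading comes with each control period).
- cams.get_image(name): name is "scene" or "side" or "wrist"; returns (picture, depth): 384x512x3 uint8, red, green, blue; 384x512 float32, m along the optical axis (not along the pixel's ray), 0 where there is no reading.
- cams.camera_info(name): a dict with "fx", "fy", "cx", "cy" (pixels), "world_from_camera" (4x4, takes a point from camera to world coordinates). Camera axes: x right, y up, looking along -z (the intrinsics and any distortion apply to the point x, -y, -z); pixel columns grow to the right and rows downward; lengths in m; the calibration is good to about 2 mm. A picture is of the moment at which its call begins: read the wrist's pose just before it. camera_info takes no time and is no camera call; for the wrist camera it gives the pose at the moment of the call.
- arm.close_job(): hands the job in; it is judged then, once.
The state is a dict: "time": time; "qpos": joint angles; "dq": joint speeds; "joint_efforts": joint torques, N m; "position": TCP position; "tcp_rot": TCP orientation; "ft_force": force on the tool from outside, world axes, zero at the start; "wrist_torque": the same for the moment, N m; "finger_gap": finger opening in m; "grasp_force": force on a finger pad.
Only numpy, scipy, OpenCV 4.12 (cv2) and the standard library are available. Lean on these libraries where they do the work, as an engineer would, in place of code of your own. Each camera call takes 0.05 s, during which the arm holds its last target. There are 200 camera calls.

## Task

Get the turbidity rail ready: press the white detector module all the way into the pocket of the blue rail carrier, so that its top is flush with the pocket's rim, slide the carrier onto the open end of the dovetail rail with the lens facing the vial and push it up against the vial holder, then press the red clamp lever fully down so that it stays there. Leave everything else on the bench where it is.

Things in the scene. Friction and masses are not known exactly. Their poses are not given: they have to be found in the camera images.
- detector_mid (a point): Centre (half-way up) of the detector module: white box 34 (x) x 30 (y) x 30 (z) mm, loose, about 60 g, upright on the bench. A black lens barrel 14 mm across sticks 6 mm out of the middle of its +y face. A grey groove lies across its +x and -x faces, 11.5 to 18.5 mm above its underside; the foot is chamfered 2.5 mm. Pinch it by the x faces above the groove (its top 11 mm).
- detector_lens (a point): Front of the detector's lens barrel, 21 mm from the module's centre along its own +y. Same axes as the module.
- carrier_mid (a point): Centre of the blue rail carrier, 27 mm above its underside; z up. Loose, about 0.25 kg, 54 mm tall, standing upright on the bench. Its lower 20 mm are a saddle 62 (x) x 50 (y) mm; above it, from 20 to 54 mm, a head 53 (x) x 46.5 (y) mm that can be gripped by its +x and -x faces.
- pocket_mouth (a point): Centre of the pocket's open mouth, on top of the carrier's head, level with its rim (54 mm above the underside); carrier's axes. Pocket 36.5 (x) x 32.5 (y) mm: 1.25 mm play on each side of the detector; mouth chamfered 2 mm. The +y wall has a slot 17 mm wide, open at the rim, for the lens barrel, so the detector enters only with its +y to the carrier's +y.
- pocket_floor (a point): Centre of the pocket's floor, 30 mm below the rim; the seated detector stands on it, its top level with the rim. Sprung steel balls half-way down the x walls catch the detector: lowered in, it comes to rest on them about 16 mm proud, and needs a push of 8 to 10 N on its top to pass them; then it goes on down to the floor under a push of a few newtons and stays.
- carrier_foot (a point): Centre of the carrier's underside, at the mouth of the dovetail slot that runs along its y, open at both ends: 10 mm deep, 35 mm wide at the mouth, 47 mm at its roof, i.e. 1.5 mm wider than the rail on each side; on the rail it can also lift up to 2 mm.
- clamp_lever (a joint): Angle of the red lever on the carrier's -x side: 0 raised (45 degrees above level, pointing to the carrier's -y), 0.785 level, 0.82 fully down and clamped. Pivot along the carrier's x at x -31 to -44, y -14 mm, 10 mm above the underside. It stays where it is left; up to about 15 N near its tip pushes it down. It drives a gib in the slot: lowered off the rail, it blocks the slot.
- lever_tip (a point): Point on the upper face of the lever's paddle, 48 mm from the pivot and 7 mm from the paddle's end, where it can be pushed down from above. Paddle 12 mm wide (carrier's x), 6 mm thick. With the lever fully down this point lies at x -38, y -62 mm of the carrier, about 12 mm above its underside.
- rail: Optical rail, fixed on the bench: aluminium, 320 mm long along its own y (-170 to +150 mm), z up; origin on the bench under its centre line at y = 0. Foot 56 mm wide, 10 mm high; on it a dovetail 30 mm wide at its root, 44 mm at its top (22 mm above the bench). A carrier riding on it has its underside 12 mm above the bench and its axes along the rail's.
- rail_end (a point): Open end of the dovetail, on its centre line, 22 mm above the bench, at y = -170 mm of the rail; rail's axes. The last 15 mm taper to 34 mm wide at the top and 19 mm high, as a lead-in. Carriers go on here, moving along +y.
- holder_face (a point): Near face of the vial holder's saddle on the rail, 22 mm above the bench, at y = -20 mm of the rail. A carrier pushed up against it has its centre 25 mm before it. The holder, with a vial (27 mm across, top 92 mm above the bench), is centred 40 mm behind this face; the black lamp housing (73 mm high) stands beyond, at the rail's y = 70 to 150 mm.
- funnel: white plastic funnel, 77 mm wide and 75 mm tall, standing on its rim; origin at the centre of its underside. A bystander.
- sample_vial: spare sample vial with a black cap, 27 mm across, 56 mm tall, standing; origin at the centre of its underside. A bystander.
- petri_dish: covered glass petri dish, 94 mm across, 17 mm high; origin at the centre of its underside. A bystander.
- tape_roll: yellow roll of tape lying flat, 83 mm across, 19 mm high; origin at the centre of its underside. A bystander.
- waste_beaker: white plastic beaker, 74 mm across, 90 mm tall; origin at the centre of its underside. A bystander.
- lab_book: dark blue closed notebook lying flat, 240x196x16 mm; origin at the centre of its underside. A bystander.
- timer: light grey bench timer lying flat, 62x70x18 mm; origin at the centre of its underside. A bystander.
- tweezers: steel tweezers lying flat, 115x16x9 mm, long axis x; origin at the centre of their underside. A bystander.
Mind the look-alikes: they are no part of the job. Leave any orange look-alike of the part that bears carrier_mid alone.

How it is judged:
At the end, for the whole second after the job is handed in: Detector in the pocket, its top within about 1.8 mm of the rim; carrier level on the rail, lens towards the vial, at most 10 mm short of touching the vial holder; clamp lever above 0.72; robot clear; no bystander moved more than 30 mm (z of detector_mid in the frame of carrier_mid between 0.009 and 0.0138 m and x of detector_mid in the frame of carrier_mid between -0.004 and 0.004 m and y of detector_mid in the frame of carrier_mid between -0.004 and 0.004 m and angle between the z axis of carrier_mid and the z axis of detector_mid, either way round below 0.06 rad and x of carrier_mid in the frame of rail between -0.005 and 0.005 m and z of carrier_mid in the frame of rail between 0.035 and 0.0425 m and angle between the y axis of carrier_mid and the y axis of rail, either way round below 0.08 rad and angle between the z axis of carrier_mid and the z axis of rail, either way round below 0.06 rad and y of detector_lens in the frame of rail between -0.034 and -0.02 m and value of joint clamp_lever above 0.72 rad and distance of each of funnel, sample_vial, petri_dish, tape_roll, waste_beaker, lab_book, timer, tweezers from where it was at the start of the episode below 0.03 m).
It fails at once if a bystander is knocked or carried more than 30 mm from its place (distance of any of funnel, sample_vial, petri_dish, tape_roll, waste_beaker, lab_book, timer, tweezers from where it was at the start of the episode above 0.03 m).
It fails at once if the funnel, the vial or the beaker is tipped over (angle between any of funnel, sample_vial, waste_beaker's own z axis and vertical above 0.5 rad).
It also fails if it takes over 72 s, if anything falls off the work surface, if the arm or the gripper's body presses on something with over 40 N, if the wrist force passes 120 N, or if a joint passes its speed limit or range.

## Working session

There is one attempt and no reset: what is moved stays moved. The work goes in short steps, Python scripts to look and compute and a tool call to move; the robot and the scene stay as the last step left them, time stands still between calls to the robot, and variables do not carry over. Pictures are saved under pics/ and viewed, at most 10 in all, crops included, and the job is handed in when it is done.

Besides the shell and the picture viewer there is one more tool, called after ">>>" as name(argument=value, ...) on one line, values as JSON. move_arm: Moves the arm, as the interface text tells. Its arguments: {"type":"object","properties":{"rows":{"type":"array"},"grip_force":{"type":"number"}},"required":["rows"]}

```bash
mkdir -p pics; cat > h.py <<'E'
import numpy as np, cv2
from station import monitor, cams, arm
from scipy.spatial.transform import Rotation as R
def grab(n):
    ci=cams.camera_info(n); im,d=cams.get_image(n); return im,d,ci
def cloud(d,ci):
    v,u=np.mgrid[:d.shape[0],:d.shape[1]]
    p=np.stack([(u-ci['cx'])/ci['fx']*d,-(v-ci['cy'])/ci['fy']*d,-d],-1)
    T=np.array(ci['world_from_camera']); return p@T[:3,:3].T+T[:3,3]
def save(im,f): cv2.imwrite('pics/'+f,im[:,:,::-1])
E
python3 - <<'E'
from h import *
out=[]
for n in ['scene','side']:
    im,d,ci=grab(n); np.savez(n+'.npz',im=im,d=d,P=cloud(d,ci)); save(im,n+'.png')
    print(n,{k:v for k,v in ci.items() if k!='world_from_camera'},np.round(ci['world_from_camera'],3).tolist())
print(monitor.observe())
E
```

```text
scene {'fx': 351.94415856910314, 'fy': 351.94415856910314, 'cx': 255.42949927882322, 'cy': 191.95581164685015} [[0.914, 0.287, -0.288, 0.132], [-0.406, 0.678, -0.613, -0.976], [0.019, 0.677, 0.736, 1.177], [0.0, 0.0, 0.0, 1.0]]
side {'fx': 361.69560707538295, 'fy': 361.69560707538295, 'cx': 256.49426597646953, 'cy': 190.21332672326506} [[0.994, 0.072, -0.076, 0.462], [-0.105, 0.634, -0.766, -1.026], [-0.007, 0.77, 0.638, 0.856], [0.0, 0.0, 0.0, 1.0]]
{'time': 0.1, 'qpos': array([ 9.77908059e-01,  2.21167751e-01,  1.52749861e+00,  4.90454539e-07,
        1.39470652e+00, -1.26099487e-01]), 'dq': array([ 0.00037619, -0.00250023, -0.00269968,  0.0005228 , -0.00060365,
       -0.00079064]), 'joint_efforts': array([ 3.10686482e-05, -4.95939517e+01, -3.88522911e+01,  7.01501523e-02,
        5.15075598e-02, -1.14426805e-04]), 'position': array([0.28112994, 0.55793254, 0.40373266]), 'tcp_rot': array([-7.26446271e-01, -3.05580364e+00,  2.61682356e-03]), 'ft_force': array([-0.09091249, -0.13840164, -0.12305512]), 'wrist_torque': array([ 0.01370918, -0.01398136, -0.03880596]), 'grasp_force': 0.0, 'finger_gap': 0.08705255699385273}
```

View pics/scene.png

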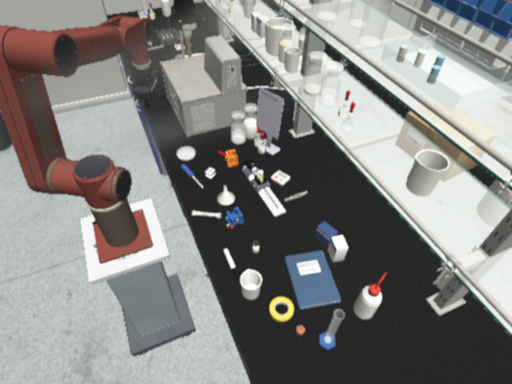

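View pics/side.png

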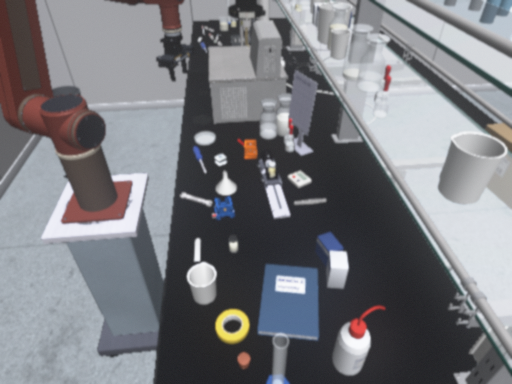

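The scene view shows the blue carrier at (235,216), with its red lever towards the lower left. The orange look-alike is at (232,157), the small white detector box at (210,173) and the rail from (283,213) up to (250,170), with its open end nearest the camera at (283,213). 

Things that could be mistaken for the targets:
- **Carrier:** orange part (232,157), blue bottle stand (328,340), navy box (327,233).
- **Detector:** timer (281,178), petri dish (187,153), navy/white box (338,247), white pen (229,258).

I choose blue (235,216) and white (210,173).

```bash
python3 - <<'E'
from h import *
for n,boxes in {'scene':dict(car=(215,200,250,232),det=(203,164,218,180),rail=(238,160,290,218),orange=(215,145,242,170),timer=(270,168,292,186),funnel=(214,182,240,206)),'side':dict(car=(205,190,240,222),det=(212,150,230,168),rail=(255,155,292,220))}.items():
    z=np.load(n+'.npz'); im=z['im'];P=z['P'];d=z['d']
    hsv=cv2.cvtColor(im,cv2.COLOR_RGB2HSV)
    for k,(a,b,c,e) in boxes.items():
        p=P[b:e,a:c].reshape(-1,3);h=hsv[b:e,a:c].reshape(-1,3);ok=(d[b:e,a:c].ravel()>0)&(p[:,2]>.008)
        if k=='car': ok&=(h[:,0]>100)&(h[:,0]<130)&(h[:,1]>120)
        q=p[ok]; print(n,k,len(q),q.mean(0).round(3) if len(q) else '',np.percentile(q,[3,97],axis=0).round(3).tolist() if len(q) else '')
        if k=='rail':
            for zz in (.03,.015):
                qq=q[(q[:,2]<.03)&(q[:,2]>.014)]
            r=cv2.minAreaRect((qq[:,:2]*1000).astype(np.float32)); print(r)
a=cv2.resize(np.load('scene.npz')['im'][140:240,180:300],None,fx=6,fy=6,interpolation=2)
save(a,'crop1.png')
E
```

```text
scene car 199 [ 0.442 -0.117  0.038] [[0.414, -0.137, 0.012], [0.471, -0.09, 0.057]]
scene det 61 [0.439 0.187 0.026] [[0.421, 0.17, 0.01], [0.458, 0.205, 0.036]]
scene rail 997 [0.633 0.003 0.032] [[0.47, -0.145, 0.009], [0.749, 0.138, 0.077]]
((623.2241821289062, -1.9159393310546875), (267.47528076171875, 221.0456085205078), 56.29917526245117)
scene orange 178 [0.562 0.235 0.036] [[0.528, 0.206, 0.01], [0.587, 0.281, 0.057]]
scene timer 159 [0.731 0.035 0.016] [[0.695, 0.002, 0.009], [0.764, 0.072, 0.023]]
scene funnel 171 [0.451 0.013 0.028] [[0.422, -0.008, 0.009], [0.484, 0.04, 0.071]]
side car 276 [ 0.441 -0.121  0.037] [[0.413, -0.139, 0.012], [0.469, -0.091, 0.056]]
side det 82 [0.437 0.185 0.024] [[0.418, 0.17, 0.009], [0.456, 0.202, 0.032]]
side rail 1037 [ 0.622 -0.011  0.033] [[0.587, -0.151, 0.01], [0.656, 0.129, 0.085]]
((640.6201171875, 26.916961669921875), (126.69451904296875, 366.394287109375), 1.8701581954956055)
```

View pics/crop1.png

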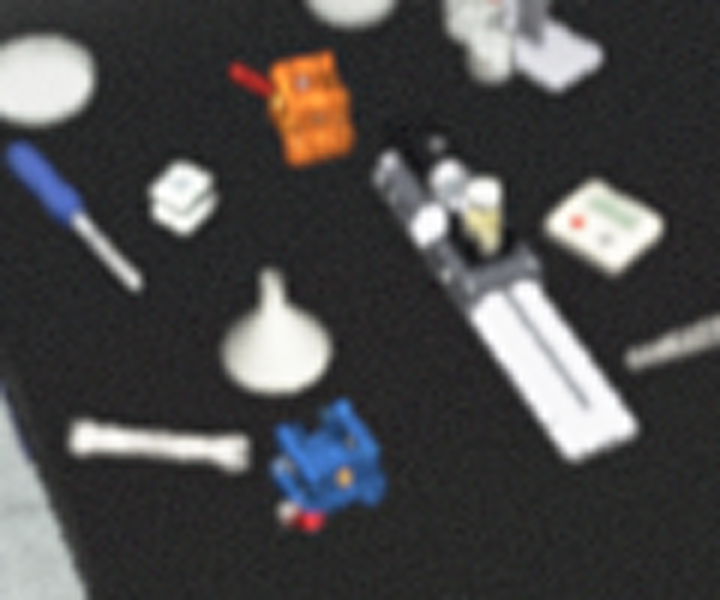

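Crop: the white grooved box at (182,197) is the detector. The empty blue carrier is at (330,455), with its lever's red tip at (310,520). The rail's open end is at (605,440). The orange look-alike at (310,108) is not to be touched.

```bash
cat >> h.py <<'E'
def rel(target, rv=None, s=None):
    s=s or monitor.observe(); Rt=R.from_rotvec(s['tcp_rot'])
    d=Rt.inv().apply(np.array(target)-s['position'])*100
    print('shift cm',d.round(2),'len',np.linalg.norm(d).round(2))
    if rv is not None: print('turn',(Rt.inv()*rv).as_rotvec().round(3))
def yawrot(a):  # tool down, tool y at world angle a (mod pi); choose nearest to current
    s=monitor.observe(); Rt=R.from_rotvec(s['tcp_rot']); best=None
    for b in (a,a+np.pi):
        y=np.array([np.cos(b),np.sin(b),0]); z=np.array([0,0,-1.]); x=np.cross(y,z)
        r=R.from_matrix(np.stack([x,y,z],1)); m=(Rt.inv()*r).magnitude()
        if best is None or m<best[0]: best=(m,r)
    return best[1]
E
python3 - <<'E'
from h import *
s=monitor.observe(); Rt=R.from_rotvec(s['tcp_rot']); print(Rt.as_matrix().round(3))
T=np.array(cams.camera_info('wrist')['world_from_camera'])
print('cam in tool',Rt.inv().apply(T[:3,3]-s['position']).round(3),(Rt.inv().as_matrix()@T[:3,:3]).round(3))
print({k:v for k,v in cams.camera_info('wrist').items() if k!='world_from_camera'})
c=Rt.inv().apply(T[:3,3]-s['position'])
rel([.438,.187,.36]); 
rel([.438,.187,.36],yawrot(0))
E
```

```text
[[-0.893  0.45  -0.001]
 [ 0.45   0.893 -0.001]
 [ 0.    -0.002 -1.   ]]
cam in tool [0.078 0.001 0.019] [[ 0.    0.96  0.28]
 [ 1.   -0.    0.  ]
 [ 0.    0.28 -0.96]]
{'fx': 305.47998876093794, 'fy': 305.47998876093794, 'cx': 259.2246422228046, 'cy': 189.21729754513484}
shift cm [-30.7  -26.06   4.41] len 40.51
shift cm [-30.7  -26.06   4.41] len 40.51
turn [-2.000e-03  1.000e-03  1.104e+00]
```

>>> move_arm(rows=[{"tx":-3.07,"ty":-2.6,"tz":0.44},{"tx":-3.07,"ty":-2.6,"tz":0.44},{"tx":-3.07,"ty":-2.6,"tz":0.44},{"tx":-3.07,"ty":-2.6,"tz":0.44},{"tx":-3.07,"ty":-2.6,"tz":0.44},{"tx":-3.07,"ty":-2.6,"tz":0.44},{"tx":-3.07,"ty":-2.6,"tz":0.44},{"tx":-3.07,"ty":-2.6,"tz":0.44},{"tx":-3.07,"ty":-2.6,"tz":0.44},{"tx":-3.07,"ty":-2.6,"tz":0.44}])

```text
schema error: expected keys tx, ty, tz, ax, ay, az, gripper
```

>>> move_arm(rows=[{},{},{},{}])

```text
schema error: expected keys tx, ty, tz, ax, ay, az, gripper
```

```bash
python3 - <<'E'
from h import *
im,d,ci=grab('wrist'); P=cloud(d,ci); np.savez('w1.npz',im=im,d=d,P=P); save(im,'w1.png')
s=monitor.observe(); print(s['time'],s['position'],s['qpos'])
ok=(d>0)&(np.abs(P[...,0]-.438)<.05)&(np.abs(P[...,1]-.187)<.05)
q=P[ok&(P[...,2]>.025)&(P[...,2]<.05)]; print(len(q),np.median(q,0))
r=cv2.minAreaRect((q[:,:2]*1000).astype(np.float32)); print(r)
E
```

```text
0.15 [0.28115821 0.55797172 0.40390752] [ 9.77905300e-01  2.21045050e-01  1.52731203e+00  1.46560630e-06
  1.39469519e+00 -1.26080772e-01]
0 [nan nan nan]
((0.0, 0.0), (0.0, 0.0), 0.0)
  return _methods._mean(a, axis=axis, dtype=dtype,
  ret = um.true_divide(
```

View pics/w1.png

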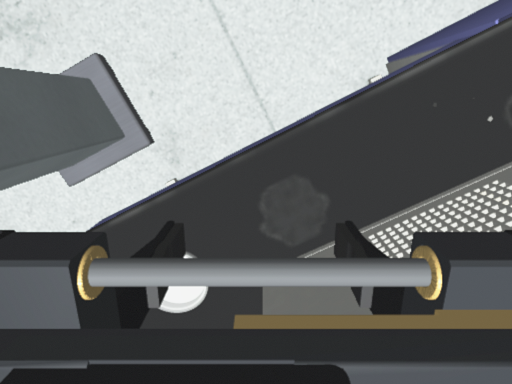

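Wrong key form: every key is needed. The wrist picture shows only the bench edge and the fingers (rows 220-380).

>>> move_arm(rows=[{"tx":-3.07,"ty":-2.6,"tz":0.44,"ax":0,"ay":0,"az":0,"gripper":1},{"tx":-3.07,"ty":-2.6,"tz":0.44,"ax":0,"ay":0,"az":0,"gripper":1},{"tx":-3.07,"ty":-2.6,"tz":0.44,"ax":0,"ay":0,"az":0,"gripper":1},{"tx":-3.07,"ty":-2.6,"tz":0.44,"ax":0,"ay":0,"az":0,"gripper":1},{"tx":-3.07,"ty":-2.6,"tz":0.44,"ax":0,"ay":0,"az":0,"gripper":1},{"tx":-3.07,"ty":-2.6,"tz":0.44,"ax":0,"ay":0,"az":0,"gripper":1},{"tx":-3.07,"ty":-2.6,"tz":0.44,"ax":0,"ay":0,"az":0,"gripper":1},{"tx":-3.07,"ty":-2.6,"tz":0.44,"ax":0,"ay":0,"az":0,"gripper":1},{"tx":-3.07,"ty":-2.6,"tz":0.44,"ax":0,"ay":0,"az":0,"gripper":1},{"tx":-3.07,"ty":-2.6,"tz":0.44,"ax":0,"ay":0,"az":0,"gripper":1}])

```text
time: 0.98
position: [0.4386, 0.1859, 0.3605]
tcp_rot: [0.726, 3.056, 0.0]
ft_force: [0.3, 0.4, -0.2]
finger_gap: 0.0873
grasp_force: 0.0
```

>>> move_arm(rows=[{"tx":0,"ty":0,"tz":0,"ax":0,"ay":0,"az":0.11,"gripper":1},{"tx":0,"ty":0,"tz":0,"ax":0,"ay":0,"az":0.11,"gripper":1},{"tx":0,"ty":0,"tz":0,"ax":0,"ay":0,"az":0.11,"gripper":1},{"tx":0,"ty":0,"tz":0,"ax":0,"ay":0,"az":0.11,"gripper":1},{"tx":0,"ty":0,"tz":0,"ax":0,"ay":0,"az":0.11,"gripper":1},{"tx":0,"ty":0,"tz":0,"ax":0,"ay":0,"az":0.11,"gripper":1},{"tx":0,"ty":0,"tz":0,"ax":0,"ay":0,"az":0.11,"gripper":1},{"tx":0,"ty":0,"tz":0,"ax":0,"ay":0,"az":0.11,"gripper":1},{"tx":0,"ty":0,"tz":0,"ax":0,"ay":0,"az":0.11,"gripper":1},{"tx":0,"ty":0,"tz":0,"ax":0,"ay":0,"az":0.11,"gripper":1}])

```text
time: 1.82
position: [0.4383, 0.1877, 0.3605]
tcp_rot: [-2.223, -2.22, 0.001]
ft_force: [-0.4, 0.2, 0.2]
finger_gap: 0.0869
grasp_force: 0.0
```

```bash
python3 - <<'E'
from h import *
im,d,ci=grab('wrist'); P=cloud(d,ci); np.savez('w1.npz',im=im,d=d,P=P); 
s=monitor.observe(); print(s['time'],s['position'],s['qpos'])
ok=(d>0)&(np.abs(P[...,0]-.438)<.05)&(np.abs(P[...,1]-.187)<.05)
m=ok&(P[...,2]>.025)&(P[...,2]<.05)
q=P[m]; print(len(q),np.median(q,0))
r=cv2.minAreaRect((q[:,:2]*1000).astype(np.float32)); print(r)
v,u=np.nonzero(m);print(u.mean(),v.mean())
c=im[int(v.mean())-75:int(v.mean())+75,int(u.mean())-100:int(u.mean())+100]
save(cv2.resize(c,None,fx=4,fy=4,interpolation=2),'w1c.png')
E
```

```text
1.8667 [0.43828928 0.18775058 0.36051197] [ 2.39114916e-01 -1.03177889e-01  1.94971476e+00  1.95967290e-05
  1.29545742e+00  2.47020900e-01]
951 [0.4391906  0.19471962 0.03136415]
((439.3702697753906, 194.14141845703125), (34.05815887451172, 30.13728141784668), 31.61680030822754)
261.1135646687697 171.6435331230284
```

View pics/w1c.png

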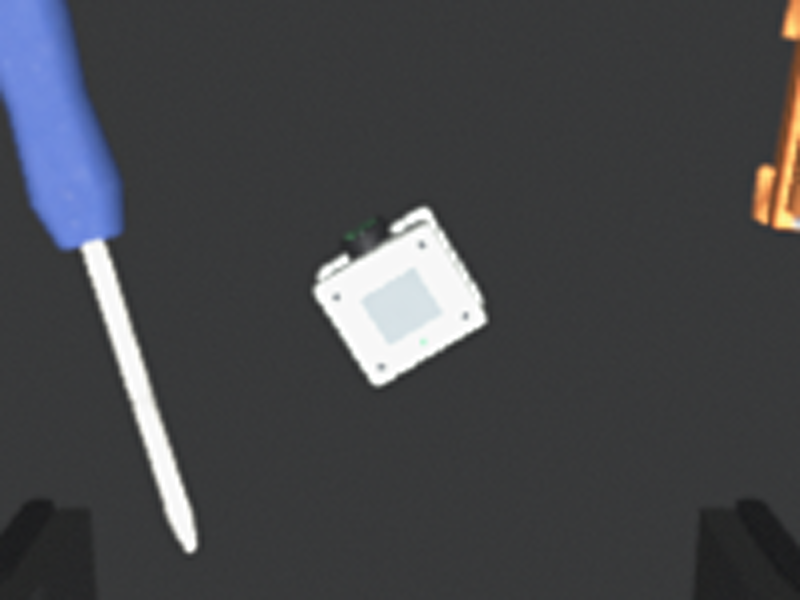

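The crop shows the detector's white top centred at about (400,300), with the lens barrel at upper left (365,235). Its yaw is 31.6° and the size of 34.06 × 30.14 mm agrees. Now I'll grasp it.

>>> move_arm(rows=[{"tx":0.64,"ty":0.11,"tz":0,"ax":0,"ay":0,"az":0,"gripper":1},{"tx":0,"ty":0,"tz":2,"ax":0,"ay":0,"az":-0.11,"gripper":1},{"tx":0,"ty":0,"tz":2,"ax":0,"ay":0,"az":-0.11,"gripper":1},{"tx":0,"ty":0,"tz":2,"ax":0,"ay":0,"az":-0.11,"gripper":1},{"tx":0,"ty":0,"tz":2,"ax":0,"ay":0,"az":-0.11,"gripper":1},{"tx":0,"ty":0,"tz":2,"ax":0,"ay":0,"az":-0.11,"gripper":1},{"tx":0,"ty":0,"tz":2,"ax":0,"ay":0,"az":0,"gripper":1},{"tx":0,"ty":0,"tz":2,"ax":0,"ay":0,"az":0,"gripper":1},{"tx":0,"ty":0,"tz":1.9,"ax":0,"ay":0,"az":0,"gripper":1},{"tx":0,"ty":0,"tz":0,"ax":0,"ay":0,"az":0,"gripper":1}])

```text
time: 2.7
position: [0.4375, 0.194, 0.198]
tcp_rot: [-1.522, -2.742, 0.007]
ft_force: [-0.5, 0.9, -0.2]
finger_gap: 0.0868
grasp_force: 0.0
```

>>> move_arm(rows=[{"tx":0,"ty":0,"tz":0,"ax":0,"ay":0,"az":0,"gripper":0.3},{"tx":0,"ty":0,"tz":0,"ax":0,"ay":0,"az":0,"gripper":0.3},{"tx":0,"ty":0,"tz":0,"ax":0,"ay":0,"az":0,"gripper":0.3},{"tx":0,"ty":0,"tz":0,"ax":0,"ay":0,"az":0,"gripper":0.3},{"tx":0,"ty":0,"tz":0,"ax":0,"ay":0,"az":0,"gripper":0.3},{"tx":0,"ty":0,"tz":0,"ax":0,"ay":0,"az":0,"gripper":0.3},{"tx":0,"ty":0,"tz":0,"ax":0,"ay":0,"az":0,"gripper":0.3},{"tx":0,"ty":0,"tz":0,"ax":0,"ay":0,"az":0,"gripper":0.3}], grip_force=15)

```text
time: 3.37
position: [0.4396, 0.1942, 0.202]
tcp_rot: [1.529, 2.744, 0.0]
ft_force: [-0.1, 0.2, 0.3]
finger_gap: 0.0415
grasp_force: 0.0
```

>>> move_arm(rows=[{"tx":0,"ty":0,"tz":0,"ax":0,"ay":0,"az":0,"gripper":0.3},{"tx":0,"ty":0,"tz":0,"ax":0,"ay":0,"az":0,"gripper":0.3},{"tx":0,"ty":0,"tz":0,"ax":0,"ay":0,"az":0,"gripper":0.3},{"tx":0,"ty":0,"tz":0,"ax":0,"ay":0,"az":0,"gripper":0.3},{"tx":0,"ty":0,"tz":-3.2,"ax":0,"ay":0,"az":0,"gripper":0.3},{"tx":0,"ty":0,"tz":-3.2,"ax":0,"ay":0,"az":0.11,"gripper":0.3},{"tx":0,"ty":0,"tz":-3.2,"ax":0,"ay":0,"az":0.11,"gripper":0.3},{"tx":0,"ty":0,"tz":-3.2,"ax":0,"ay":0,"az":0.11,"gripper":0.3},{"tx":0,"ty":0,"tz":-3.2,"ax":0,"ay":0,"az":0.11,"gripper":0.3},{"tx":0,"ty":0,"tz":0,"ax":0,"ay":0,"az":0.11,"gripper":0.3}])

```text
time: 4.2
position: [0.4414, 0.1948, 0.3689]
tcp_rot: [2.219, 2.216, 0.015]
ft_force: [0.5, 0.3, -0.1]
finger_gap: 0.0338
grasp_force: 15.0
```

>>> move_arm(rows=[{"tx":-3.9,"ty":0,"tz":0,"ax":0,"ay":0,"az":0,"gripper":0.3},{"tx":-3.9,"ty":0,"tz":0,"ax":0,"ay":0,"az":0,"gripper":0.3},{"tx":-3.9,"ty":0,"tz":0,"ax":0,"ay":0,"az":0,"gripper":0.3},{"tx":-3.9,"ty":0,"tz":0,"ax":0,"ay":0,"az":0,"gripper":0.3},{"tx":-3.9,"ty":0,"tz":0,"ax":0,"ay":0,"az":0,"gripper":0.3},{"tx":-3.9,"ty":0,"tz":0,"ax":0,"ay":0,"az":0,"gripper":0.3},{"tx":-3.9,"ty":0,"tz":0,"ax":0,"ay":0,"az":0,"gripper":0.3},{"tx":-3.8,"ty":0,"tz":0,"ax":0,"ay":0,"az":0,"gripper":0.3},{"tx":0,"ty":0,"tz":0,"ax":0,"ay":0,"az":0,"gripper":0.3},{"tx":0,"ty":0,"tz":0,"ax":0,"ay":0,"az":0,"gripper":0.3}])

```text
time: 5.03
position: [0.4404, -0.1186, 0.3615]
tcp_rot: [-2.222, -2.22, 0.0]
ft_force: [0.2, -0.0, -1.3]
finger_gap: 0.034
grasp_force: 15.0
```

```bash
python3 - <<'E'
from h import *
im,d,ci=grab('wrist'); P=cloud(d,ci); np.savez('w2.npz',im=im,d=d,P=P); 
s=monitor.observe(); print(s['time'],s['position'],s['qpos'],s['finger_gap'],s['grasp_force'])
hsv=cv2.cvtColor(im,cv2.COLOR_RGB2HSV)
bl=(hsv[...,0]>100)&(hsv[...,0]<130)&(hsv[...,1]>110)&(d>0)
near=(np.abs(P[...,0]-.443)<.07)&(np.abs(P[...,1]+.115)<.07)
for lo,hi in((.046,.06),(.014,.026)):
    q=P[bl&near&(P[...,2]>lo)&(P[...,2]<hi)]; print(len(q),np.median(q,0),cv2.minAreaRect((q[:,:2]*1000).astype(np.float32)))
rd=near&((hsv[...,0]<8)|(hsv[...,0]>172))&(hsv[...,1]>120)&(d>0)
print('red',rd.sum(),P[rd].mean(0),np.percentile(P[rd],[2,98],axis=0))
save(im,'w2.png')
# held detector
Rt=R.from_rotvec(s['tcp_rot']); L=Rt.inv().apply((P.reshape(-1,3)-s['position'])).reshape(P.shape)
m=(d>0)&(L[...,2]>.145)&(L[...,2]<.2)&(np.abs(L[...,1])<.019)&(np.abs(L[...,0])<.05)
print('held',m.sum(),np.percentile(L[m],[2,50,98],axis=0).round(4))
E
```

```text
5.0833 [ 0.44047469 -0.117277    0.36132743] [-4.33703233e-01 -1.58729559e-01  1.99786456e+00  5.39323648e-04
  1.30351676e+00 -4.35445215e-01] 0.0337911692012526 15.000011175870895
1334 [ 0.44420283 -0.11203228  0.05505048] ((442.4137878417969, -108.43476104736328), (53.1039924621582, 46.62985610961914), 7.082921504974365)
1008 [ 0.44242892 -0.10587073  0.0249819 ] ((442.4209289550781, -108.07350158691406), (62.0674934387207, 49.40140151977539), 6.945213317871094)
red 295 [ 0.40736173 -0.14300163  0.02852881] [[ 0.39896901 -0.16141052  0.00121107]
 [ 0.41444294 -0.13059807  0.0455425 ]]
held 3646 [[-0.0054 -0.018   0.1527]
 [ 0.0095 -0.0004  0.1705]
 [ 0.0198  0.0178  0.1938]]
```

View pics/w2.png

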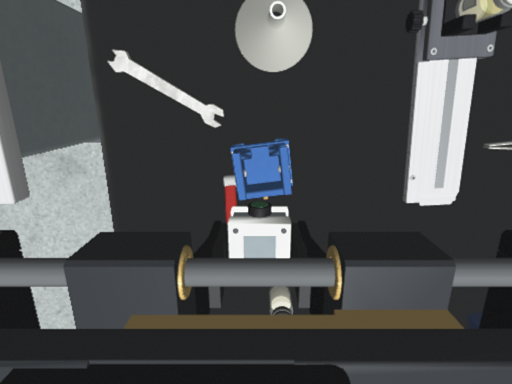

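The wrist view shows the blue carrier at (262,168) with the red lever at (231,195) on its left, pointing down the image. The detector is held with its lens up at (260,208), and the rail's open end is at (432,200). The carrier's yaw is 7.0°, and its sizes match both for the head and for the saddle. I'll align over the pocket.

>>> move_arm(rows=[{"tx":0.9,"ty":0.19,"tz":0,"ax":0,"ay":0,"az":0,"gripper":0.3},{"tx":0,"ty":0,"tz":0,"ax":0,"ay":0,"az":-0.122,"gripper":0.3},{"tx":0,"ty":0,"tz":3,"ax":0,"ay":0,"az":0,"gripper":0.3},{"tx":0,"ty":0,"tz":3,"ax":0,"ay":0,"az":0,"gripper":0.3},{"tx":0,"ty":0,"tz":2.4,"ax":0,"ay":0,"az":0,"gripper":0.3},{"tx":0,"ty":0,"tz":0,"ax":0,"ay":0,"az":0,"gripper":0.3},{"tx":0,"ty":0,"tz":0,"ax":0,"ay":0,"az":0,"gripper":0.3},{"tx":0,"ty":0,"tz":0,"ax":0,"ay":0,"az":0,"gripper":0.3},{"tx":0,"ty":0,"tz":0,"ax":0,"ay":0,"az":0,"gripper":0.3}])

```text
time: 5.83
position: [0.4437, -0.1074, 0.2798]
tcp_rot: [2.074, 2.356, 0.002]
ft_force: [0.5, -0.3, -0.5]
finger_gap: 0.0338
grasp_force: 15.0
```

```bash
python3 - <<'E'
from h import *
im,d,ci=grab('wrist'); P=cloud(d,ci)
s=monitor.observe(); print(s['time'],s['position'],s['tcp_rot'])
Rt=R.from_rotvec(s['tcp_rot'])
c=np.deg2rad(7.0); rel([.4424,-.1083,.265],yawrot(c))
L=Rt.inv().apply((P.reshape(-1,3)-s['position'])).reshape(P.shape)
hsv=cv2.cvtColor(im,cv2.COLOR_RGB2HSV)
# held top face
m=(d>0)&(L[...,2]>.145)&(L[...,2]<.160)&(np.abs(L[...,1])<.0175)&(np.abs(L[...,0])<.03)
q=L[m]; print('top',m.sum(),np.percentile(q,[1,50,99],axis=0).round(4))
m=(d>0)&(L[...,2]>.160)&(L[...,2]<.180)&(np.abs(L[...,1])<.006)&(np.abs(L[...,0])<.03)
print('lens',np.percentile(L[m],[1,50,99],axis=0).round(4))
bl=(hsv[...,0]>100)&(hsv[...,0]<130)&(hsv[...,1]>110)&(d>0)
q=P[bl&(P[...,2]>.048)&(P[...,2]<.06)&(np.abs(P[...,0]-.443)<.06)&(np.abs(P[...,1]+.115)<.06)]
print('rim',len(q),cv2.minAreaRect((q[:,:2]*1000).astype(np.float32)))
save(im,'w3.png')
E
```

```text
5.8833 [ 0.44358172 -0.10767405  0.27978521] [2.07400234e+00 2.35518607e+00 1.83344060e-03]
shift cm [-0.04 -0.13  1.48] len 1.48
turn [0.003 0.002 0.005]
top 102 [[ 0.0029 -0.0175  0.1452]
 [ 0.0087  0.0168  0.156 ]
 [ 0.012   0.0175  0.1597]]
lens [[-0.0041 -0.006   0.1691]
 [ 0.0098 -0.      0.1706]
 [ 0.0214  0.0059  0.1798]]
rim 1132 ((441.27984619140625, -99.48011016845703), (53.09406280517578, 29.47313117980957), 7.250506401062012)
```

View pics/w3.png

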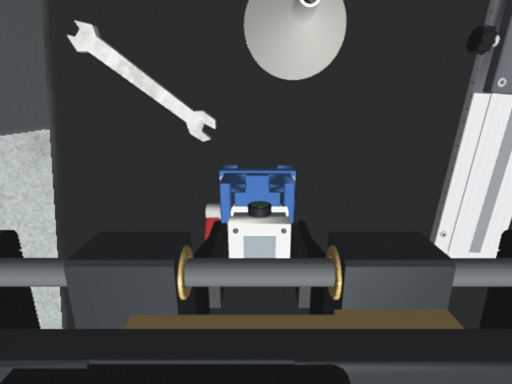

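View: the carrier's mouth at (258,195) sits square to the held detector at (260,235). The offset is 1.3 mm across. I'll correct it and descend.

>>> move_arm(rows=[{"tx":-0.03,"ty":-0.13,"tz":0.8,"ax":0,"ay":0,"az":0,"gripper":0.3},{"tx":0,"ty":0,"tz":0.7,"ax":0,"ay":0,"az":0,"gripper":0.3},{"tx":0,"ty":0,"tz":0.5,"ax":0,"ay":0,"az":0,"gripper":0.3},{"tx":0,"ty":0,"tz":0.5,"ax":0,"ay":0,"az":0,"gripper":0.3},{"tx":0,"ty":0,"tz":0.4,"ax":0,"ay":0,"az":0,"gripper":0.3},{"tx":0,"ty":0,"tz":0.4,"ax":0,"ay":0,"az":0,"gripper":0.3},{"tx":0,"ty":0,"tz":0.3,"ax":0,"ay":0,"az":0,"gripper":0.3},{"tx":0,"ty":0,"tz":0.2,"ax":0,"ay":0,"az":0,"gripper":0.3},{"tx":0,"ty":0,"tz":0,"ax":0,"ay":0,"az":0,"gripper":0.3}])

```text
time: 6.63
position: [0.4418, -0.1084, 0.2398]
tcp_rot: [2.077, 2.356, 0.001]
ft_force: [4.8, -0.4, 1.2]
finger_gap: 0.0336
grasp_force: 15.0
```

>>> move_arm(rows=[{"tx":0,"ty":0,"tz":0,"ax":0,"ay":0,"az":0,"gripper":0.7},{"tx":0,"ty":0,"tz":0,"ax":0,"ay":0,"az":0,"gripper":0.7},{"tx":0,"ty":0,"tz":0,"ax":0,"ay":0,"az":0,"gripper":0.7},{"tx":0,"ty":0,"tz":0,"ax":0,"ay":0,"az":0,"gripper":0.7},{"tx":0,"ty":0,"tz":-2.5,"ax":0,"ay":0,"az":0,"gripper":0.7},{"tx":0,"ty":0,"tz":-2.5,"ax":0,"ay":0,"az":0,"gripper":0.0},{"tx":0,"ty":0,"tz":0,"ax":0,"ay":0,"az":0,"gripper":0.0},{"tx":0,"ty":0,"tz":0,"ax":0,"ay":0,"az":0,"gripper":0.0},{"tx":0,"ty":0,"tz":0,"ax":0,"ay":0,"az":0,"gripper":0.0},{"tx":0,"ty":0,"tz":0,"ax":0,"ay":0,"az":0,"gripper":0.0}])

```text
time: 7.47
position: [0.4407, -0.108, 0.2885]
tcp_rot: [-2.076, -2.355, 0.001]
ft_force: [0.4, 0.4, -0.5]
finger_gap: 0.0354
grasp_force: 0.0
```

```bash
python3 - <<'E'
from h import *
im,d,ci=grab('wrist'); P=cloud(d,ci)
s=monitor.observe(); print(s['time'],s['position'],s['tcp_rot'],s['finger_gap'])
hsv=cv2.cvtColor(im,cv2.COLOR_RGB2HSV)
near=(d>0)&(np.abs(P[...,0]-.442)<.05)&(np.abs(P[...,1]+.1)<.05)
w=near&(hsv[...,1]<40)&(hsv[...,2]>170)&(P[...,2]>.03)&(P[...,2]<.12)
q=P[w]; print('white',w.sum(),np.percentile(q,[2,50,98],axis=0).round(4))
bl=near&(hsv[...,0]>100)&(hsv[...,0]<130)&(hsv[...,1]>110)
q=P[bl&(P[...,2]>.048)&(P[...,2]<.06)]
print('rim',len(q),np.median(q,0),cv2.minAreaRect((q[:,:2]*1000).astype(np.float32)))
save(im,'w4.png')
E
```

```text
7.5167 [ 0.44071041 -0.10801106  0.28844109] [-2.07563406e+00 -2.35503832e+00  1.31350318e-03] 0.031332594720429305
white 2014 [[ 0.4246 -0.1219  0.0535]
 [ 0.441  -0.106   0.07  ]
 [ 0.4582 -0.0922  0.0714]]
rim 1474 [ 0.43104627 -0.09927934  0.05514212] ((442.1377868652344, -108.45276641845703), (52.96664047241211, 47.353153228759766), 6.847479343414307)
```

>>> move_arm(rows=[{"tx":0,"ty":0.1,"tz":0,"ax":0,"ay":0,"az":0,"gripper":0},{"tx":0,"ty":0,"tz":0,"ax":0,"ay":0,"az":0,"gripper":0},{"tx":0,"ty":0,"tz":1.5,"ax":0,"ay":0,"az":0,"gripper":0},{"tx":0,"ty":0,"tz":1.4,"ax":0,"ay":0,"az":0,"gripper":0},{"tx":0,"ty":0,"tz":0.3,"ax":0,"ay":0,"az":0,"gripper":0},{"tx":0,"ty":0,"tz":0.3,"ax":0,"ay":0,"az":0,"gripper":0},{"tx":0,"ty":0,"tz":0.3,"ax":0,"ay":0,"az":0,"gripper":0},{"tx":0,"ty":0,"tz":0.3,"ax":0,"ay":0,"az":0,"gripper":0},{"tx":0,"ty":0,"tz":0.3,"ax":0,"ay":0,"az":0,"gripper":0}])

```text
time: 8.27
position: [0.4431, -0.1085, 0.247]
tcp_rot: [2.076, 2.355, 0.001]
ft_force: [-1.5, 1.2, 6.7]
finger_gap: 0.0005
grasp_force: 3.0
```

>>> move_arm(rows=[{"tx":0,"ty":0,"tz":0.2,"ax":0,"ay":0,"az":0,"gripper":0},{"tx":0,"ty":0,"tz":0.2,"ax":0,"ay":0,"az":0,"gripper":0},{"tx":0,"ty":0,"tz":0.2,"ax":0,"ay":0,"az":0,"gripper":0},{"tx":0,"ty":0,"tz":0,"ax":0,"ay":0,"az":0,"gripper":0},{"tx":0,"ty":0,"tz":0,"ax":0,"ay":0,"az":0,"gripper":0}])

```text
time: 8.68
position: [0.4422, -0.108, 0.2394]
tcp_rot: [-2.077, -2.356, 0.0]
ft_force: [1.2, 0.4, 0.0]
finger_gap: 0.0004
grasp_force: 0.0
```

>>> move_arm(rows=[{"tx":0,"ty":0,"tz":0.2,"ax":0,"ay":0,"az":0,"gripper":0},{"tx":0,"ty":0,"tz":0.2,"ax":0,"ay":0,"az":0,"gripper":0},{"tx":0,"ty":0,"tz":0.1,"ax":0,"ay":0,"az":0,"gripper":0},{"tx":0,"ty":0,"tz":0,"ax":0,"ay":0,"az":0,"gripper":0},{"tx":0,"ty":0,"tz":0,"ax":0,"ay":0,"az":0,"gripper":0}])

```text
time: 9.1
position: [0.4427, -0.1082, 0.2365]
tcp_rot: [-2.077, -2.357, 0.0]
ft_force: [-6.8, 2.7, 17.8]
finger_gap: 0.0002
grasp_force: 9.2
```

>>> move_arm(rows=[{"tx":0,"ty":0,"tz":-3,"ax":0,"ay":0,"az":0,"gripper":0},{"tx":0,"ty":0,"tz":-4,"ax":0,"ay":0,"az":0,"gripper":1},{"tx":0,"ty":4,"tz":-4,"ax":0,"ay":0,"az":0,"gripper":1},{"tx":-2,"ty":3,"tz":-2,"ax":0,"ay":0,"az":0,"gripper":1},{"tx":0,"ty":0,"tz":0,"ax":0,"ay":0,"az":0,"gripper":1},{"tx":0,"ty":0,"tz":0,"ax":0,"ay":0,"az":0,"gripper":1},{"tx":0,"ty":0,"tz":0,"ax":0,"ay":0,"az":0,"gripper":1},{"tx":0,"ty":0,"tz":0,"ax":0,"ay":0,"az":0,"gripper":1}])

```text
time: 9.77
position: [0.5027, -0.1201, 0.3523]
tcp_rot: [-2.075, -2.354, 0.002]
ft_force: [-0.2, -0.1, -0.4]
finger_gap: 0.0392
grasp_force: 0.0
```

```bash
python3 - <<'E'
from h import *
im,d,ci=grab('wrist'); P=cloud(d,ci); np.savez('w5.npz',im=im,d=d,P=P)
s=monitor.observe(); print(s['time'],s['position'],s['tcp_rot'],s['finger_gap'])
hsv=cv2.cvtColor(im,cv2.COLOR_RGB2HSV)
near=(d>0)&(np.abs(P[...,0]-.442)<.06)&(np.abs(P[...,1]+.108)<.06)
w=near&(hsv[...,1]<40)&(hsv[...,2]>170)&(P[...,2]>.045)&(P[...,2]<.12)
print('white',w.sum(),np.percentile(P[w],[2,50,98],axis=0).round(4))
bl=near&(hsv[...,0]>100)&(hsv[...,0]<130)&(hsv[...,1]>110)
for lo,hi in((.046,.06),(.014,.026)):
    q=P[bl&(P[...,2]>lo)&(P[...,2]<hi)]; print('blue',len(q),np.median(q,0),cv2.minAreaRect((q[:,:2]*1000).astype(np.float32)))
for nm,lo,hi in(('top',.0185,.026),('foot',.006,.013)):
    m=(d>0)&(np.abs(P[...,0]-.62)<.06)&(P[...,1]>-.19)&(P[...,1]<-.03)&(P[...,2]>lo)&(P[...,2]<hi)
    q=P[m]; print(nm,len(q),np.median(q,0))
    for y in np.arange(-.17,-.03,.01):
        a=q[np.abs(q[:,1]-y)<.003]
        if len(a)>5: print(round(y,3),len(a),np.percentile(a[:,0],[1,99]).round(4))
save(im,'w5.png')
E
```

```text
9.8167 [ 0.50268708 -0.12006045  0.35243844] [-2.07510413e+00 -2.35446505e+00  1.72356404e-03] 0.04288668357254507
white 1151 [[ 0.4251 -0.1226  0.0504]
 [ 0.4421 -0.1073  0.0554]
 [ 0.459  -0.0933  0.0568]]
blue 1361 [ 0.44601651 -0.11055594  0.0550702 ] ((442.39422607421875, -108.39424896240234), (53.22295379638672, 46.83251190185547), 7.299614906311035)
blue 383 [ 0.46827688 -0.0885446   0.02104449] ((442.9128723144531, -107.79585266113281), (61.058815002441406, 48.99800109863281), 7.117607593536377)
top 4827 [ 0.63210224 -0.08467039  0.02342356]
-0.15 112 [0.618  0.6522]
-0.14 193 [0.6139 0.6549]
-0.13 217 [0.6128 0.656 ]
-0.12 223 [0.6123 0.6557]
-0.11 233 [0.6121 0.6551]
-0.1 238 [0.6113 0.6547]
-0.09 241 [0.6112 0.6543]
-0.08 253 [0.6104 0.6535]
-0.07 256 [0.6096 0.6528]
-0.06 264 [0.6092 0.6526]
-0.05 272 [0.6088 0.652 ]
-0.04 275 [0.6083 0.651 ]
-0.03 140 [0.6081 0.6508]
foot 1292 [ 0.60866594 -0.087018    0.0112351 ]
-0.15 61 [0.6071 0.6627]
-0.14 58 [0.6067 0.6366]
-0.13 55 [0.6061 0.6166]
-0.12 57 [0.6056 0.6162]
-0.11 61 [0.605  0.6157]
-0.1 61 [0.6048 0.6152]
-0.09 62 [0.6042 0.615 ]
-0.08 63 [0.6033 0.6141]
-0.07 64 [0.603  0.6138]
-0.06 68 [0.6024 0.6131]
-0.05 68 [0.602  0.6128]
-0.04 74 [0.6013 0.6121]
-0.03 37 [0.6012 0.6117]
```

View pics/w5.png

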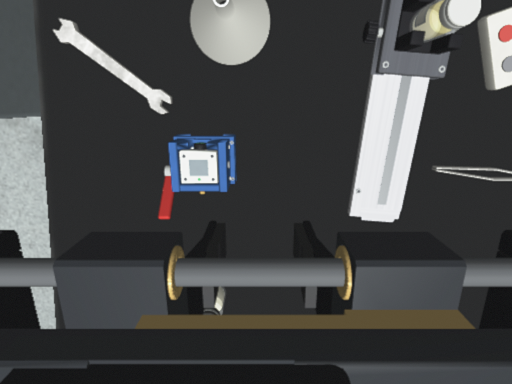

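The wrist view shows the detector flush in the blue carrier at (200,165): top 0.0554 against rim 0.0551. The rail's dovetail runs from its open end at (377,217) to the holder face at (412,72). Next I'll work out the grasp and the rail line.

```bash
python3 - <<'E'
from h import *
z=np.load('w5.npz');P=z['P'];d=z['d'];im=z['im']
m=(d>0)&(np.abs(P[...,0]-.63)<.05)&(P[...,1]<.05)
q=P[m]
c=np.array([.634,-.12]);
# edge fit
L=[];Rr=[];F=[]
for y in np.arange(-.13,-.03,.004):
    a=q[(np.abs(q[:,1]-y)<.002)]; t=a[(a[:,2]>.0185)&(a[:,2]<.026)]; L.append((y,t[:,0].min()));Rr.append((y,np.percentile(t[:,0],99.5)))
    f=a[(a[:,2]>.006)&(a[:,2]<.013)]; F.append((y,f[:,0].min()))
for e in(L,Rr,F): print(np.polyfit(*np.array(e).T,1))
k=-.0535; x0=lambda y:.634+k*(y+.12)
for nm,lo,hi in(('top',.017,.026),('foot',.005,.013),('holder',.03,.2)):
    a=q[(q[:,2]>lo)&(q[:,2]<hi)&(np.abs(q[:,0]-x0(q[:,1]))<.012)]; 
    print(nm,len(a),np.percentile(a[:,1],[0,1,50,99]) if len(a) else '')
S=np.load('scene.npz');p=S['P'][238:254,248:264].reshape(-1,3);p=p[p[:,2]>.015];print('vial',p.mean(0))
s=monitor.observe(); print(s['position']); rel([.4418,-.1033,.206],yawrot(np.deg2rad(7.1)))
E
```

```text
[-0.05339318  0.60563845]
[-0.05292868  0.64932192]
[-0.05148838  0.59937103]
top 3458 [-0.15164882 -0.14937819 -0.06796516 -0.00256554]
foot 0 
holder 2741 [-0.00235278 -0.00110966  0.02744918  0.04767406]
vial [ 0.46339797 -0.28419954  0.04337443]
[ 0.50268708 -0.12006045  0.35243844]
shift cm [ 2.4  -5.79 14.66] len 15.95
turn [-0.003 -0.002  0.002]
```

>>> move_arm(rows=[{"tx":1.2,"ty":-2.9,"tz":0,"ax":0,"ay":0,"az":0,"gripper":1},{"tx":1.2,"ty":-2.9,"tz":0,"ax":0,"ay":0,"az":0,"gripper":1},{"tx":0,"ty":0,"tz":3.5,"ax":0,"ay":0,"az":0,"gripper":1},{"tx":0,"ty":0,"tz":3.5,"ax":0,"ay":0,"az":0,"gripper":1},{"tx":0,"ty":0,"tz":0,"ax":0,"ay":0,"az":0,"gripper":1},{"tx":0,"ty":0,"tz":0,"ax":0,"ay":0,"az":0,"gripper":1},{"tx":0,"ty":0,"tz":0,"ax":0,"ay":0,"az":0,"gripper":1}])

```text
time: 10.4
position: [0.4435, -0.1041, 0.285]
tcp_rot: [-2.077, -2.357, 0.0]
ft_force: [-0.8, -0.1, 0.1]
finger_gap: 0.0846
grasp_force: 0.0
```

```bash
python3 - <<'E'
from h import *
s=monitor.observe(); print(s['position'],s['finger_gap']); rel([.4418,-.1033,.206],yawrot(np.deg2rad(7.1)))
E
```

```text
[ 0.44347287 -0.10406052  0.28498341] 0.0845889824319771
shift cm [ 0.1  -0.16  7.9 ] len 7.9
turn [-0.    -0.     0.002]
```

>>> move_arm(rows=[{"tx":0.1,"ty":-0.12,"tz":2.5,"ax":0,"ay":0,"az":0,"gripper":1},{"tx":0,"ty":0,"tz":2.5,"ax":0,"ay":0,"az":0,"gripper":1},{"tx":0,"ty":0,"tz":1.7,"ax":0,"ay":0,"az":0,"gripper":1},{"tx":0,"ty":0,"tz":1,"ax":0,"ay":0,"az":0,"gripper":1},{"tx":0,"ty":0,"tz":0.2,"ax":0,"ay":0,"az":0,"gripper":1},{"tx":0,"ty":0,"tz":0,"ax":0,"ay":0,"az":0,"gripper":1},{"tx":0,"ty":0,"tz":0,"ax":0,"ay":0,"az":0,"gripper":0.5},{"tx":0,"ty":0,"tz":0,"ax":0,"ay":0,"az":0,"gripper":0.5},{"tx":0,"ty":0,"tz":0,"ax":0,"ay":0,"az":0,"gripper":0.5},{"tx":0,"ty":0,"tz":0,"ax":0,"ay":0,"az":0,"gripper":0.5}], grip_force=35)

```text
time: 11.23
position: [0.4424, -0.1033, 0.2061]
tcp_rot: [2.076, 2.356, 0.001]
ft_force: [0.5, -0.4, 0.0]
finger_gap: 0.068
grasp_force: 0.0
```

>>> move_arm(rows=[{"tx":0,"ty":0,"tz":0,"ax":0,"ay":0,"az":0,"gripper":0.5},{"tx":0,"ty":0,"tz":0,"ax":0,"ay":0,"az":0,"gripper":0.5},{"tx":0,"ty":0,"tz":0,"ax":0,"ay":0,"az":0,"gripper":0.5}])

```text
time: 11.48
position: [0.442, -0.1032, 0.2054]
tcp_rot: [2.077, 2.357, 0.0]
ft_force: [-0.1, 0.1, 2.0]
finger_gap: 0.0526
grasp_force: 35.0
```

>>> move_arm(rows=[{"tx":0,"ty":0,"tz":-2,"ax":0,"ay":0,"az":0,"gripper":0.5},{"tx":0,"ty":0,"tz":-3,"ax":0,"ay":0,"az":0,"gripper":0.5},{"tx":0,"ty":0,"tz":-3,"ax":0,"ay":0,"az":0,"gripper":0.5},{"tx":-1.35,"ty":2.3,"tz":0,"ax":0,"ay":0,"az":0,"gripper":0.5},{"tx":-1.35,"ty":2.3,"tz":0,"ax":0,"ay":0,"az":0,"gripper":0.5},{"tx":-1.35,"ty":2.3,"tz":0,"ax":0,"ay":0,"az":0,"gripper":0.5},{"tx":-1.35,"ty":2.3,"tz":0,"ax":0,"ay":0,"az":0,"gripper":0.5},{"tx":-1.35,"ty":2.3,"tz":0,"ax":0,"ay":0,"az":0,"gripper":0.5},{"tx":-1.35,"ty":2.3,"tz":0,"ax":0,"ay":0,"az":0,"gripper":0.5},{"tx":-1.35,"ty":2.3,"tz":0,"ax":0,"ay":0,"az":0,"gripper":0.5}])

```text
time: 12.32
position: [0.6141, -0.1769, 0.2835]
tcp_rot: [-2.075, -2.355, 0.001]
ft_force: [-0.7, 1.0, -3.9]
finger_gap: 0.0528
grasp_force: 35.0
```

>>> move_arm(rows=[{"tx":-1.35,"ty":2.3,"tz":0,"ax":0,"ay":0,"az":0,"gripper":0.5},{"tx":0,"ty":0,"tz":0,"ax":0,"ay":0,"az":0.071,"gripper":0.5},{"tx":0,"ty":0,"tz":2,"ax":0,"ay":0,"az":0,"gripper":0.5},{"tx":0,"ty":0,"tz":2,"ax":0,"ay":0,"az":0,"gripper":0.5},{"tx":0,"ty":0,"tz":0,"ax":0,"ay":0,"az":0,"gripper":0.5},{"tx":0,"ty":0,"tz":0,"ax":0,"ay":0,"az":0,"gripper":0.5},{"tx":0,"ty":0,"tz":0,"ax":0,"ay":0,"az":0,"gripper":0.5},{"tx":0,"ty":0,"tz":0,"ax":0,"ay":0,"az":0,"gripper":0.5}])

```text
time: 12.98
position: [0.6386, -0.1873, 0.2466]
tcp_rot: [2.158, 2.28, 0.001]
ft_force: [-0.3, -0.5, -3.3]
finger_gap: 0.0527
grasp_force: 35.0
```

```bash
python3 - <<'E'
from h import *
im,d,ci=grab('wrist'); P=cloud(d,ci); np.savez('w6.npz',im=im,d=d,P=P)
s=monitor.observe(); print(s['time'],s['position'],s['tcp_rot'],s['finger_gap'],s['ft_force'])
rel([.6374,-.1877,.2184],yawrot(np.deg2rad(3.05)))
hsv=cv2.cvtColor(im,cv2.COLOR_RGB2HSV)
q=P[(d>0)&(np.abs(P[...,0]-.63)<.05)&(P[...,1]<.01)&(P[...,2]<.04)]
L=[];Rr=[];F=[]
for y in np.arange(-.11,-.02,.004):
    a=q[(np.abs(q[:,1]-y)<.002)]; t=a[(a[:,2]>.0185)&(a[:,2]<.026)]
    if len(t)<20: continue
    L.append((y,t[:,0].min()));Rr.append((y,np.percentile(t[:,0],99.5)))
for e in(L,Rr): print(len(e),np.polyfit(*np.array(e).T,1))
bl=(d>0)&(hsv[...,0]>100)&(hsv[...,0]<130)&(hsv[...,1]>110)&(np.abs(P[...,0]-.63)<.06)&(np.abs(P[...,1]+.19)<.06)
rim=s['position'][2]-.2054+.054
b=P[bl&(np.abs(P[...,2]-rim)<.006)]; print('rim',len(b),np.median(b,0),cv2.minAreaRect((b[:,:2]*1000).astype(np.float32)))
save(im,'w6.png')
E
```

```text
13.0333 [ 0.63864139 -0.18735199  0.24689671] [2.15777425e+00 2.28002657e+00 1.38168280e-03] 0.052673684586472286 [-0.18284265  0.29333754 -3.83190572]
shift cm [-0.02 -0.13  2.85] len 2.85
turn [0.002 0.001 0.002]
16 [0.09916352 0.61946081]
16 [-0.05215726  0.64933431]
rim 3366 [ 0.64178085 -0.18231874  0.0961383 ] ((638.2623291015625, -191.46157836914062), (53.84531784057617, 45.91610336303711), 3.046739101409912)
```

View pics/w6.png

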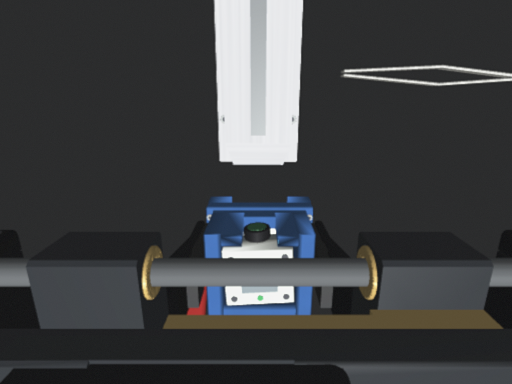

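The view shows the carrier held at (259,265) in line with the rail's open end at (258,160). It is about 1 mm to the right, so I'll correct, lower and start sliding.

>>> move_arm(rows=[{"tx":0,"ty":-0.1,"tz":1.5,"ax":0,"ay":0,"az":0,"gripper":0.5},{"tx":0,"ty":0,"tz":1,"ax":0,"ay":0,"az":0,"gripper":0.5},{"tx":0,"ty":0,"tz":0.35,"ax":0,"ay":0,"az":0,"gripper":0.5},{"tx":0,"ty":0,"tz":0,"ax":0,"ay":0,"az":0,"gripper":0.5},{"tx":0,"ty":0,"tz":0,"ax":0,"ay":0,"az":0,"gripper":0.5},{"tx":0,"ty":0,"tz":0,"ax":0,"ay":0,"az":0,"gripper":0.5}])

```text
time: 13.53
position: [0.6374, -0.1873, 0.2174]
tcp_rot: [2.159, 2.281, 0.001]
ft_force: [-0.3, -0.3, -3.5]
finger_gap: 0.0525
grasp_force: 35.0
```

```bash
python3 - <<'E'
from h import *
s=monitor.observe(); print(s['time'],s['position'],s['ft_force'])
y=-.1877; p=np.array([.6275-.053*s['position'][1],s['position'][1],.2184]); rel(p,yawrot(np.deg2rad(3.04)))
E
```

```text
13.5333 [ 0.63740583 -0.18733223  0.21741048] [-0.25871779 -0.33771342 -3.52732006]
shift cm [-0.   0.  -0.1] len 0.1
turn [0.001 0.    0.002]
```

>>> move_arm(rows=[{"tx":0.5,"ty":0,"tz":-0.08,"ax":0,"ay":0,"az":0,"gripper":0.5},{"tx":0.8,"ty":0,"tz":0,"ax":0,"ay":0,"az":0,"gripper":0.5},{"tx":0.8,"ty":0,"tz":0,"ax":0,"ay":0,"az":0,"gripper":0.5},{"tx":0.8,"ty":0,"tz":0,"ax":0,"ay":0,"az":0,"gripper":0.5},{"tx":0.8,"ty":0,"tz":0,"ax":0,"ay":0,"az":0,"gripper":0.5},{"tx":0.8,"ty":0,"tz":0,"ax":0,"ay":0,"az":0,"gripper":0.5}])

```text
time: 14.03
position: [0.6345, -0.141, 0.2175]
tcp_rot: [-2.159, -2.282, -0.0]
ft_force: [0.2, 0.5, -4.2]
finger_gap: 0.0524
grasp_force: 35.0
```

>>> move_arm(rows=[{"tx":1.2,"ty":0.03,"tz":0,"ax":0,"ay":0,"az":0,"gripper":0.5},{"tx":1.2,"ty":0,"tz":0,"ax":0,"ay":0,"az":0,"gripper":0.5},{"tx":1.2,"ty":0,"tz":0,"ax":0,"ay":0,"az":0,"gripper":0.5},{"tx":1.2,"ty":0,"tz":0,"ax":0,"ay":0,"az":0,"gripper":0.5},{"tx":1.2,"ty":0,"tz":0,"ax":0,"ay":0,"az":0,"gripper":0.5},{"tx":1.2,"ty":0,"tz":0,"ax":0,"ay":0,"az":0,"gripper":0.5},{"tx":1.2,"ty":0,"tz":0,"ax":0,"ay":0,"az":0,"gripper":0.5},{"tx":1.2,"ty":0,"tz":0,"ax":0,"ay":0,"az":0,"gripper":0.5}])

```text
time: 14.7
position: [0.6295, -0.0451, 0.2175]
tcp_rot: [2.159, 2.282, 0.0]
ft_force: [-0.6, -1.1, -4.8]
finger_gap: 0.0529
grasp_force: 35.0
```

>>> move_arm(rows=[{"tx":0.6,"ty":0,"tz":0,"ax":0,"ay":0,"az":0,"gripper":0.5},{"tx":0.5,"ty":0,"tz":0,"ax":0,"ay":0,"az":0,"gripper":0.5},{"tx":0.4,"ty":0,"tz":0,"ax":0,"ay":0,"az":0,"gripper":0.5},{"tx":0.2,"ty":0,"tz":0,"ax":0,"ay":0,"az":0,"gripper":0.5},{"tx":0,"ty":0,"tz":0,"ax":0,"ay":0,"az":0,"gripper":0.5},{"tx":0,"ty":0,"tz":0,"ax":0,"ay":0,"az":0,"gripper":0.5}])

```text
time: 15.2
position: [0.6287, -0.0297, 0.2175]
tcp_rot: [2.16, 2.281, -0.0]
ft_force: [-0.6, -0.0, -4.4]
finger_gap: 0.0528
grasp_force: 35.0
```

>>> move_arm(rows=[{"tx":0.3,"ty":0,"tz":0,"ax":0,"ay":0,"az":0,"gripper":0.5},{"tx":0.3,"ty":0,"tz":0,"ax":0,"ay":0,"az":0,"gripper":0.5},{"tx":0.2,"ty":0,"tz":0,"ax":0,"ay":0,"az":0,"gripper":0.5},{"tx":0,"ty":0,"tz":0,"ax":0,"ay":0,"az":0,"gripper":0.5},{"tx":0,"ty":0,"tz":0,"ax":0,"ay":0,"az":0,"gripper":0.5}])

```text
time: 15.62
position: [0.6283, -0.0215, 0.2175]
tcp_rot: [2.159, 2.282, -0.0]
ft_force: [0.9, -1.1, -3.7]
finger_gap: 0.053
grasp_force: 35.0
```

>>> move_arm(rows=[{"tx":0.2,"ty":0,"tz":0,"ax":0,"ay":0,"az":0,"gripper":0.5},{"tx":0.2,"ty":0,"tz":0,"ax":0,"ay":0,"az":0,"gripper":0.5},{"tx":0,"ty":0,"tz":0,"ax":0,"ay":0,"az":0,"gripper":0.5},{"tx":0,"ty":0,"tz":0,"ax":0,"ay":0,"az":0,"gripper":0.5}])

```text
time: 15.95
position: [0.6282, -0.0202, 0.2177]
tcp_rot: [2.157, 2.278, -0.006]
ft_force: [-0.2, -12.2, -4.4]
finger_gap: 0.0523
grasp_force: 35.0
```

>>> move_arm(rows=[{"tx":-0.2,"ty":0,"tz":0,"ax":0,"ay":0,"az":0,"gripper":0.5},{"tx":0,"ty":0,"tz":0.08,"ax":0,"ay":0,"az":0,"gripper":0.8},{"tx":0,"ty":0,"tz":0,"ax":0,"ay":0,"az":0,"gripper":0.8},{"tx":0,"ty":0,"tz":0,"ax":0,"ay":0,"az":0,"gripper":0.8},{"tx":0,"ty":0,"tz":0,"ax":0,"ay":0,"az":0,"gripper":0.8},{"tx":0,"ty":0,"tz":-2,"ax":0,"ay":0,"az":0,"gripper":0.8},{"tx":0,"ty":0,"tz":-4,"ax":0,"ay":0,"az":0,"gripper":0},{"tx":0,"ty":0,"tz":-4,"ax":0,"ay":0,"az":0,"gripper":0},{"tx":-2,"ty":-2,"tz":-2,"ax":0,"ay":0,"az":0,"gripper":0},{"tx":-3.6,"ty":-2,"tz":0,"ax":0,"ay":0,"az":0,"gripper":0}], grip_force=20)

```text
time: 16.78
position: [0.5935, -0.0754, 0.3442]
tcp_rot: [2.147, 2.28, 0.011]
ft_force: [0.8, -1.5, 0.3]
finger_gap: 0.0506
grasp_force: 0.0
```

>>> move_arm(rows=[{"tx":0,"ty":0,"tz":0,"ax":0,"ay":0,"az":0,"gripper":0},{"tx":0,"ty":0,"tz":0,"ax":0,"ay":0,"az":0,"gripper":0},{"tx":0,"ty":0,"tz":0,"ax":0,"ay":0,"az":0,"gripper":0},{"tx":0,"ty":0,"tz":0,"ax":0,"ay":0,"az":0,"gripper":0}])

```text
time: 17.12
position: [0.5914, -0.0768, 0.3362]
tcp_rot: [-2.158, -2.282, -0.0]
ft_force: [-0.3, -0.3, 0.0]
finger_gap: 0.0246
grasp_force: 0.0
```

```bash
python3 - <<'E'
from h import *
im,d,ci=grab('wrist'); P=cloud(d,ci); np.savez('w7.npz',im=im,d=d,P=P)
s=monitor.observe(); print(s['time'],s['position'],s['tcp_rot'],s['finger_gap'])
hsv=cv2.cvtColor(im,cv2.COLOR_RGB2HSV)
near=(d>0)&(np.abs(P[...,0]-.61)<.08)&(np.abs(P[...,1]+.045)<.08)
bl=near&(hsv[...,0]>100)&(hsv[...,0]<130)&(hsv[...,1]>110)
q=P[bl&(P[...,2]>.058)&(P[...,2]<.075)]; print('rim',len(q),np.median(q,0),cv2.minAreaRect((q[:,:2]*1000).astype(np.float32)))
rd=near&((hsv[...,0]<8)|(hsv[...,0]>172))&(hsv[...,1]>120)
print('red',rd.sum(),np.percentile(P[rd],[1,50,99],axis=0).round(4))
w=near&(hsv[...,1]<40)&(hsv[...,2]>170)&(P[...,2]>.058)&(P[...,2]<.09)&(P[...,1]<-.005); print('white',np.median(P[w],0))
rel([.5904,-.0808,.258],yawrot(np.deg2rad(3.04)))
save(im,'w7.png')
E
```

```text
17.1667 [ 0.59148505 -0.07662365  0.33607523] [-2.15754763e+00 -2.28205986e+00  2.10858367e-04] 0.020451320993310092
rim 1732 [ 0.63453972 -0.02746656  0.06710796] ((627.9993896484375, -26.45594596862793), (53.44450378417969, 45.650333404541016), 2.5003058910369873)
red 644 [[ 0.5851 -0.0824  0.0012]
 [ 0.5917 -0.0651  0.0487]
 [ 0.5985 -0.0459  0.0636]]
white [ 0.62672379 -0.02574338  0.06737198]
shift cm [-0.42 -0.13  7.81] len 7.82
turn [-0.001 -0.001  0.003]
```

View pics/w7.png

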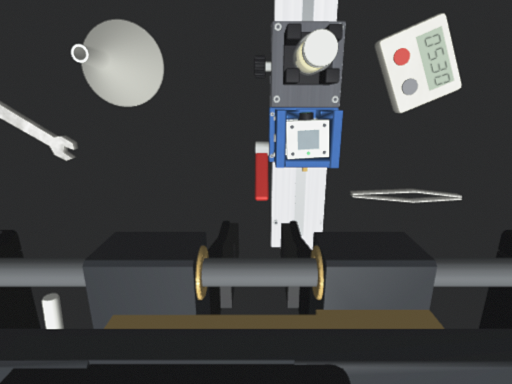

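The view shows the carrier on the rail at (308,137), against the holder at (308,95), with the detector flush and its lens towards the vial. The red lever is at (262,172), still raised, its end at y = -0.082. Now I'll press it.

>>> move_arm(rows=[{"tx":-0.3,"ty":-0.13,"tz":2,"ax":0,"ay":0,"az":0,"gripper":0},{"tx":0,"ty":0,"tz":2.5,"ax":0,"ay":0,"az":0,"gripper":0},{"tx":0,"ty":0,"tz":2.5,"ax":0,"ay":0,"az":0,"gripper":0},{"tx":0,"ty":0,"tz":0.8,"ax":0,"ay":0,"az":0,"gripper":0},{"tx":0,"ty":0,"tz":0.5,"ax":0,"ay":0,"az":0,"gripper":0},{"tx":0,"ty":0,"tz":0.5,"ax":0,"ay":0,"az":0,"gripper":0},{"tx":0,"ty":0,"tz":0.5,"ax":0,"ay":0,"az":0,"gripper":0},{"tx":0,"ty":0,"tz":0.5,"ax":0,"ay":0,"az":0,"gripper":0}])

```text
time: 17.83
position: [0.5913, -0.0818, 0.2412]
tcp_rot: [2.155, 2.279, -0.002]
ft_force: [-6.6, -11.8, 16.4]
finger_gap: 0.0006
grasp_force: 8.2
```

>>> move_arm(rows=[{"tx":0,"ty":0,"tz":0.4,"ax":0,"ay":0,"az":0,"gripper":0},{"tx":0,"ty":0,"tz":0.4,"ax":0,"ay":0,"az":0,"gripper":0},{"tx":0,"ty":0,"tz":0.4,"ax":0,"ay":0,"az":0,"gripper":0},{"tx":0,"ty":0,"tz":0.4,"ax":0,"ay":0,"az":0,"gripper":0}])

```text
time: 18.17
position: [0.5924, -0.0824, 0.2266]
tcp_rot: [2.154, 2.275, 0.004]
ft_force: [0.5, -1.6, 6.0]
finger_gap: 0.0005
grasp_force: 2.5
```

>>> move_arm(rows=[{"tx":0,"ty":0,"tz":0.4,"ax":0,"ay":0,"az":0,"gripper":0},{"tx":0,"ty":0,"tz":0.4,"ax":0,"ay":0,"az":0,"gripper":0},{"tx":0,"ty":0,"tz":0.4,"ax":0,"ay":0,"az":0,"gripper":0},{"tx":0,"ty":0,"tz":0.3,"ax":0,"ay":0,"az":0,"gripper":0},{"tx":0,"ty":0,"tz":0.2,"ax":0,"ay":0,"az":0,"gripper":0},{"tx":0,"ty":0,"tz":0,"ax":0,"ay":0,"az":0,"gripper":0}])

```text
time: 18.67
position: [0.5921, -0.0822, 0.2089]
tcp_rot: [2.154, 2.276, 0.002]
ft_force: [0.5, -4.4, 6.3]
finger_gap: 0.0004
grasp_force: 2.9
```

>>> move_arm(rows=[{"tx":0,"ty":0,"tz":0.2,"ax":0,"ay":0,"az":0,"gripper":0},{"tx":0,"ty":0,"tz":0.2,"ax":0,"ay":0,"az":0,"gripper":0},{"tx":0,"ty":0,"tz":0,"ax":0,"ay":0,"az":0,"gripper":0},{"tx":0,"ty":0,"tz":0,"ax":0,"ay":0,"az":0,"gripper":0}])

```text
time: 19.0
position: [0.5923, -0.0824, 0.2058]
tcp_rot: [2.154, 2.276, 0.002]
ft_force: [-3.2, -5.4, 10.8]
finger_gap: 0.0006
grasp_force: 5.7
```

>>> move_arm(rows=[{"tx":0,"ty":0,"tz":0.15,"ax":0,"ay":0,"az":0,"gripper":0},{"tx":0,"ty":0,"tz":0.1,"ax":0,"ay":0,"az":0,"gripper":0},{"tx":0,"ty":0,"tz":0,"ax":0,"ay":0,"az":0,"gripper":0},{"tx":0,"ty":0,"tz":0,"ax":0,"ay":0,"az":0,"gripper":0}])

```text
time: 19.33
position: [0.5925, -0.0824, 0.2052]
tcp_rot: [2.154, 2.276, 0.002]
ft_force: [-8.7, -4.4, 24.1]
finger_gap: 0.0008
grasp_force: 12.3
```

Force rises steeply with no further motion, so the lever is at its stop. I'll retreat and check.

>>> move_arm(rows=[{"tx":0,"ty":0,"tz":-2,"ax":0,"ay":0,"az":0,"gripper":0},{"tx":0,"ty":0,"tz":-4,"ax":0,"ay":0,"az":0,"gripper":0},{"tx":0,"ty":0,"tz":-4,"ax":0,"ay":0,"az":0,"gripper":0},{"tx":-1,"ty":0,"tz":-4,"ax":0,"ay":0,"az":0,"gripper":0},{"tx":0,"ty":0,"tz":0,"ax":0,"ay":0,"az":0,"gripper":0},{"tx":0,"ty":0,"tz":0,"ax":0,"ay":0,"az":0,"gripper":0},{"tx":0,"ty":0,"tz":0,"ax":0,"ay":0,"az":0,"gripper":0},{"tx":0,"ty":0,"tz":0,"ax":0,"ay":0,"az":0,"gripper":0}])

```text
time: 20.0
position: [0.5902, -0.0904, 0.3379]
tcp_rot: [-2.158, -2.28, 0.001]
ft_force: [0.8, -0.2, -0.3]
finger_gap: 0.0007
grasp_force: 0.0
```

```bash
python3 - <<'E'
from h import *
im,d,ci=grab('wrist'); P=cloud(d,ci)
s=monitor.observe(); print(s['time'],s['position'])
hsv=cv2.cvtColor(im,cv2.COLOR_RGB2HSV)
near=(d>0)&(np.abs(P[...,0]-.61)<.08)&(np.abs(P[...,1]+.045)<.08)
bl=near&(hsv[...,0]>100)&(hsv[...,0]<130)&(hsv[...,1]>110)
q=P[bl&(P[...,2]>.058)&(P[...,2]<.075)]; print('rim',np.median(q,0),cv2.minAreaRect((q[:,:2]*1000).astype(np.float32)))
rd=near&((hsv[...,0]<8)|(hsv[...,0]>172))&(hsv[...,1]>120)
q=P[rd]; print('red',rd.sum(),np.percentile(q,[1,50,99],axis=0).round(4))
t=q[(q[:,2]>.018)&(q[:,2]<.035)&(np.abs(q[:,0]-.592)<.005)&(q[:,1]>-.09)&(q[:,1]<-.052)]; print('slope',np.polyfit(t[:,1],t[:,2],1))
w=near&(hsv[...,1]<40)&(hsv[...,2]>170)&(P[...,2]>.058)&(P[...,2]<.09)&(P[...,1]<-.005); print('white',np.median(P[w],0))
f=(d>0)&(P[...,2]>.03)&(P[...,2]<.045)&(np.abs(P[...,0]-.6265)<.02)&(P[...,1]>-.01)&(P[...,1]<.03);print('holder face y',np.percentile(P[f][:,1],[1,5]))
save(im,'w8.png')
E
```

```text
20.05 [ 0.59010583 -0.09030351  0.33738501]
rim [ 0.63339483 -0.02773325  0.06709191] ((627.4017333984375, -26.62875747680664), (53.10675048828125, 46.0830192565918), 2.650204658508301)
red 617 [[ 5.849e-01 -9.870e-02  5.000e-04]
 [ 5.917e-01 -7.300e-02  2.510e-02]
 [ 5.985e-01 -4.980e-02  2.700e-02]]
slope [0.03256285 0.02770711]
white [ 0.6263375  -0.02635783  0.0673601 ]
holder face y [-0.00572028 -0.00270732]
```

The lever slopes 0.033 rad below level (about 0.82), the detector is flush, and the carrier sits against the holder. I'll hand it in.

```bash
python3 -c "
from station import arm; print(arm.close_job())"
```

```text
the job is handed in; nothing more can be done
None
```

The job is handed in at about 20 s of the 72 s: the detector is flush in the carrier, the carrier is on the rail against the vial holder with its lens towards the vial, and the clamp lever measures about 0.82 (fully down). I did not re-measure the bystanders at the end, but no move touched one; the hand-in returned no verdict.

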